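# Set the bleed iris of an air-flow tester and start the run

### The arm

A 6-joint arm with a two-finger parallel gripper is mounted at the origin on the work surface. World frame = base frame: x ahead of the robot, y to its left, z up, the work surface at z = 0. Lengths are in m, angles in rad, forces in N, time in s.
With the tool pointing down it reaches from about 0.25 to 0.725 m from the base axis. Payload 4 kg.
Tool frame: the origin (TCP) lies at the very end of the fingers, on their centre line; the grasp point (between the pads) lies grip_depth behind it (grip_depth is the distance from the TCP to the grasp point, in m); x points along the fingers, z is the direction in which the jaws open and shut, and the axes are right-handed (so a half turn about x gives the same grasp; the last joint's range is limited). The gripper opens to 85 mm and grips with 20 to 120 N. Pads are 22 mm wide; open, the fingers measure 114 mm over their backs; the gripper's body (76 mm by 85 mm) begins 54 mm behind the grasp point. The pads swing forward as they close: fully open they stand 13 mm farther back than shut.
Start: joints at [-1.119, 0.241, 0.005, 1.335, 0, 1.571], TCP at [0.218, -0.45, 0.231] pointing down, gripper open.
Joint ranges: [-2.72, 2.72], [-1.05, 1.87], [-1.09, 1.28], [-1.99, 2.15], [-1.42, 1.44], [-3.14, 3.14]. Speed limits (rad/s): [2.79, 2.79, 3.14, 3.14, 3.14, 3.14].

### API

Orientations are given as a rotation vector (axis times angle).
In Python, from cell import * gives the robot as it stands. The module is installed in compiled form; this text tells all that it offers.
- The arm moves only by the shell command python3 -m creep 'ROWS' [FORCE]. ROWS is JSON, a list of rows, each an object of numbers: "claw": the gripper's target within -1 to 1 (fully open at 1, half-way at 0, shut at -1); "tx", "ty", "tz": the shift along the tool's x, y, z in cm; "rx", "ry", "rz": the turn, a rotation vector about the tool's x, y, z in degrees. A call has 1 to 12 rows; each row is the pose to reach, as a shift and turn from the pose commanded when the call began, along the tool's axes at that moment; what a row does not reach only later rows make up. A row lasts 1/8 s, in which the tool goes at most 62.5 mm and 10.7 degrees, less where a joint would pass 70% of its speed; a pose out of reach is approached as far as the arm can. A call with a gripper value outside its range is refused whole. The fingers move at their own pace and stop on an object; FORCE is the grip in N (left out, the last holds). Time passes only in rows, so rows that repeat a pose let the fingers close. It gives the time, the measured TCP pose, the force and the opening at its end, in the units of the state.
- read_state(): the state, without advancing time (a new reading comes with each control period).
- read_camera(name): name is "side" or "top" or "wrist"; returns the picture (400x640x3 uint8, red, green, blue); there is no depth.
- calibration(name): a dict with "mtx" (3x3 intrinsics, pixels), "world_to_cam" (4x4, takes a point from world to camera coordinates); the wrist camera has in their place "T_tool_cam" (4x4, takes a point from camera to tool coordinates, whose origin is the TCP and whose axes are the tool frame's). Camera axes: x right, y up, looking along -z (the intrinsics and any distortion apply to the point x, -y, -z); pixel columns grow to the right and rows downward; lengths in m; the calibration is good to about 2 mm. A picture is of the moment at which its call begins: read the wrist's pose just before it. calibration takes no time and is no camera call.
- job_done(): hands the job in, once; it reports no verdict.
Trained networks look in the newest picture that a camera, given by its name, has taken for a name from the list of things; names that differ only in an ending like _2 or _b are one class to them, and where a whole thing is asked for, a point or a joint stands for the part that bears it (a point fixed in the world has none). Each returns a list of dicts, best first, with "p" (0 to 1); they miss things now and then, are a little off and sometimes report something else, mostly with a low value. They report only what shows in the picture. A call takes as long as a camera call.
- boxes_of(target, camera): "box" ([left, top, width, height] in pixels, round what is visible of it).
The state is a dict: "time": time; "joint_positions": joint angles; "joint_vel": joint speeds; "joint_torque": joint torques, N m; "tcp_pos": TCP position; "eef_rot": TCP orientation; "force": force on the tool from outside, world axes, zero at the start; "wrist_torque": the same for the moment, N m; "width": finger opening in m.
Only numpy, scipy, OpenCV 4.12 (cv2) and the standard library are available. Lean on these libraries where they do the work, as an engineer would, in place of code of your own. Each camera call takes 0.05 s, during which the arm holds its last target.

### The job

Get the flow tester ready for the throttle body's next run: with a fingertip push the yellow iris lever round its arc until the blue pointer lines up with the red marker on the white scale, take the finger away, and then press the green button down to start the blower. Only push the lever, never pinch it; do not press the red button, do not shift the red marker, and leave the loose engine parts as they stand.

Things in the scene. Friction and masses are not known exactly. Their poses are not given: they have to be found in the camera images.
- tester: Blue heavy fixed cabinet 300 x 440 x 110 mm; origin under its centre, x away from the operator, y to the operator's left. On its top (mm, x y in this frame, height over bench): iris valve (20, -90), ring to 146 high, scale to radius 113; throttle body (40, 125), 60 in radius, to 190; green button (-115, 65); red button (-115, 122); readout (-112, 183), to 142
- iris (a joint): turning ring of the iris, rad, growing counterclockwise seen from above: 0 = clockwise stop (iris nearly shut), 1.31 = other stop (wide open). Starts at 0.05 to 0.35, so it must be pushed counterclockwise. Turns against friction of about 0.35 Nm (3 N at the paddle), no spring or backlash, and stays where it is left
- iris_axis (a point): point on the vertical axis of the iris, 135 mm above the bench. x, y, z as the tester's
- paddle (a point): centre of the upright yellow paddle at the lever's end, 118 mm from the iris axis, 160 mm above the bench: 26 mm along the lever, 16 mm thick around the arc, from 139 to 181 mm above the bench, black rib to 185. The arm under it lies 137 to 143 high; beside the paddle all is free down to the cabinet top (110). x points to the iris axis, y across the lever, clockwise from above
- paddle_push: the paddle's clockwise cheek, the half that a finger pushes to turn the ring counterclockwise: yellow, 26 x 6 x 42 mm, origin at its centre, axes as the point paddle's; its outer face is 8 mm towards +y of the paddle's centre
- paddle_back: the paddle's other cheek (counterclockwise side), same size, its outer face 8 mm towards -y of the paddle's centre; pushing it turns the ring back. Forces of the fingers on both cheeks at once count as a pinch
- pointer_tip (a point): tip (4 mm wide) of the blue pointer on the same ring, opposite the lever, 97 mm from the iris axis over the white scale; the scale has short black marks every 5 degrees and long ones every 15 degrees
- marker_tip (a point): inward tip of the small red marker that rides on the outer rim of the white scale, 99 mm from the iris axis, 134 mm above the bench; x points away from the iris axis, y along the scale, counterclockwise from above. It sits 0.35 to 1.15 rad counterclockwise of the pointer at the start and slips if pushed
- start (a joint): green start button, m: 0 up, 0.006 fully down; springs back; about 5 N holds it down
- start_top (a point): centre of the top of the green button's cap, 28 mm in diameter, 132 mm above the bench; its steel housing is 44 mm in diameter
- stop (a joint): red stop button, same size, 57 mm to the left of the green one, m: 0 up
- wrist_pin: loose steel piston pin standing on the tester's top between iris and throttle body, far side: 22 mm diameter, 62 mm tall, origin under its centre
- lifter: loose steel valve lifter standing on the tester's top at the far right corner: 21 mm diameter, 52 mm tall, origin under its centre
- piston: loose aluminium piston, 89 mm diameter, 62 mm tall, standing crown up on a blue carton 115 x 115 x 70 mm to the left of the tester; origin under its centre
- conrod: loose dark steel connecting rod, about 175 mm long and 22 mm thick, lying on the bench to the right of the tester; origin under its beam

How it is judged:
On the way, in this order (a step that is already met when the one before it is completed fails the run):
1. the pointer stands at the red marker and the lever is let go (y of pointer_tip in the frame of marker_tip between -0.004 and 0.004 m and contact force between the fingers and paddle_push below 0.1 N and contact force between the fingers and paddle_back below 0.1 N and velocity of joint iris between -0.02 and 0.02 rad/s), for 0.2 s.
2. the green button is pressed down (value of joint start above 0.0045 m), for 0.05 s.
At the end, for the whole second after the job is handed in: The pointer tip stands within 4 mm (half a scale division) of the red marker's centre line, the green button has been pressed at least 4.5 mm down after that and is up again (y of pointer_tip in the frame of marker_tip between -0.004 and 0.004 m and value of joint start below 0.002 m); the robot touches nothing.
It fails at once if the green button is pressed while the pointer is off the marker (value of joint start above 0.003 m and (y of pointer_tip in the frame of marker_tip above 0.004 m or y of pointer_tip in the frame of marker_tip below -0.004 m)).
It fails at once if the lever is pinched: fingers press on both cheeks of its paddle at once (contact force between the fingers and paddle_push above 1 N and contact force between the fingers and paddle_back above 1 N).
It fails at once if the red stop button is pressed (value of joint stop above 0.003 m).
It fails at once if the red marker is shifted (distance of marker_tip from where it was at the start of the episode above 0.004 m).
It fails at once if a loose part is shifted or lifted by more than 10 mm (distance of any of wrist_pin, lifter, piston, conrod from where it was at the start of the episode above 0.01 m).
It also fails if it takes over 48 s, if anything falls off the work surface, if the arm or the gripper's body presses on something with over 40 N, if the wrist force passes 120 N, or if a joint passes its speed limit or range.

## Working session

There is one attempt and no reset: what is moved stays moved. The work goes in short steps, Python scripts to look and compute and a shell command to move; the robot and the scene stay as the last step left them, time stands still between calls to the robot, and variables do not carry over. Pictures are saved under pics/ and viewed, and the job is handed in when it is done.

```bash
mkdir -p pics; python3 - <<'E'
from cell import *
import cv2,numpy as np
np.set_printoptions(precision=4,suppress=True)
for n in ("side","top","wrist"):
    im=read_camera(n); cv2.imwrite(f"pics/{n}0.png",im[:,:,::-1])
    c=calibration(n); print(n,{k:np.array(v) if not isinstance(v,str) else v for k,v in c.items()})
    for t in ("tester","paddle","pointer_tip","marker_tip","start","stop","iris"):
        if n!="wrist": print(t,[(np.round(d["box"]),round(d["p"],2)) for d in boxes_of(t,n)[:2]])
s=read_state(); print(s)
E
```

```text
side {'mtx': array([[481.3514,   0.    , 311.2832],
       [  0.    , 481.3514, 199.2427],
       [  0.    ,   0.    ,   1.    ]]), 'world_to_cam': array([[ 0.8435, -0.5367,  0.0216, -0.4833],
       [ 0.279 ,  0.4721,  0.8362, -0.2727],
       [-0.459 , -0.6993,  0.548 , -1.3215],
       [ 0.    ,  0.    ,  0.    ,  1.    ]])}
tester [(array([223., 179., 172., 106.]), 0.6)]
paddle [(array([309., 195.,  51.,  27.]), 0.73)]
pointer_tip [(array([305., 194.,  54.,  30.]), 0.7)]
marker_tip []
start [(array([307., 194.,  58.,  28.]), 0.6)]
stop []
iris [(array([307., 193.,  53.,  30.]), 0.88)]
top {'mtx': array([[386.9373,   0.    , 321.181 ],
       [  0.    , 386.9373, 201.4019],
       [  0.    ,   0.    ,   1.    ]]), 'world_to_cam': array([[-0.0202, -0.9996, -0.0202,  0.072 ],
       [ 0.9929, -0.0225,  0.1167, -0.6362],
       [-0.1171, -0.0177,  0.993 , -1.2371],
       [ 0.    ,  0.    ,  0.    ,  1.    ]])}
tester [(array([256., 157., 167., 138.]), 0.86)]
paddle [(array([340., 177.,  48.,  71.]), 0.66), (array([153., 223.,  33.,  28.]), 0.24)]
pointer_tip [(array([338., 179.,  50
[... 242 characters left out ...]
 ,   0.    ,   1.    ]]), 'T_tool_cam': array([[-0.0004,  0.3225, -0.9466, -0.1417],
       [-0.0008,  0.9466,  0.3225,  0.0838],
       [ 1.    ,  0.0009, -0.0001,  0.0009],
       [ 0.    ,  0.    ,  0.    ,  1.    ]])}
{'time': 0.85, 'joint_positions': array([-1.119 ,  0.2405,  0.005 ,  1.3352,  0.    ,  1.5708]), 'joint_vel': array([ 0.0014,  0.0017, -0.0009, -0.0006,  0.0015,  0.0005]), 'joint_torque': array([  0.0007, -37.2177,  25.2688,   0.0008,   0.0001,   0.    ]), 'tcp_pos': array([ 0.2183, -0.4498,  0.2313]), 'eef_rot': array([ 0.8703,  1.3896, -0.8703]), 'force': array([-0.4559, -0.1526,  0.6539]), 'wrist_torque': array([-0.0082, -0.016 , -0.011 ]), 'width': 0.08560754491671416}
```

```bash
python3 - <<'E'
import cv2
a=cv2.imread("pics/top0.png"); cv2.imwrite("pics/top0z.png",cv2.resize(a[140:310,240:440],None,fx=4,fy=3.5*4/3.5*0.85,interpolation=cv2.INTER_CUBIC)) 
E
python3 -c "
import cv2
a=cv2.imread('pics/top0.png');cv2.imwrite('pics/top0z.png',cv2.resize(a[150:300,240:440],(800,600),interpolation=cv2.INTER_CUBIC))
a=cv2.imread('pics/side0.png');cv2.imwrite('pics/side0z.png',cv2.resize(a[150:300,210:410],(800,600),interpolation=cv2.INTER_CUBIC))"
```

```text
(no output)
```

View pics/top0.png

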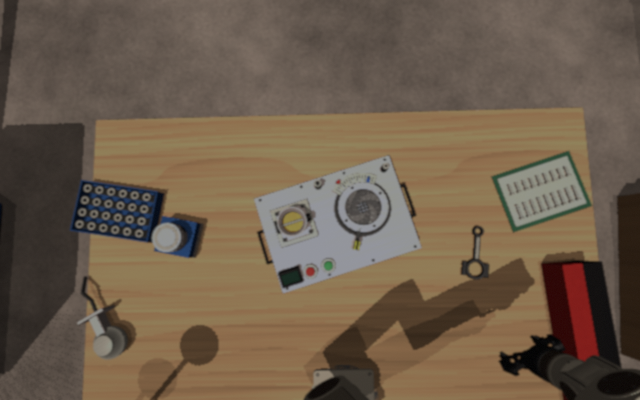

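View pics/top0z.png

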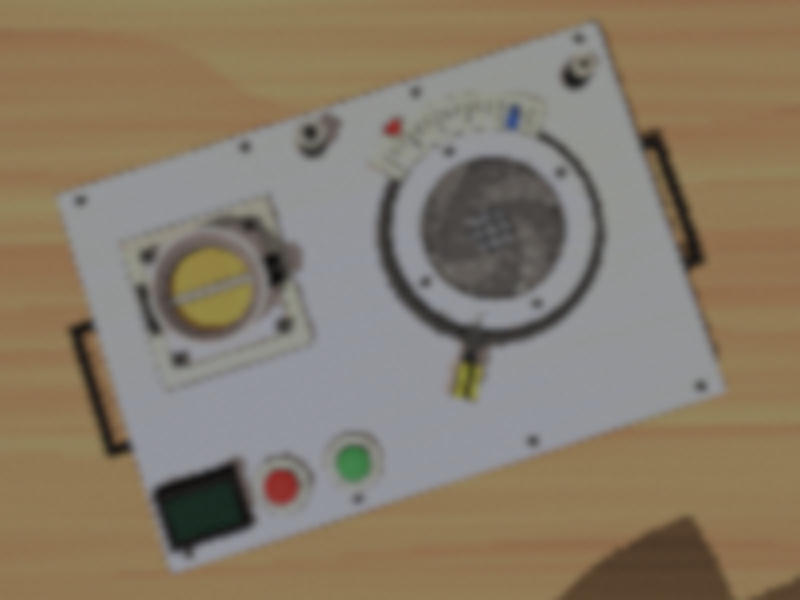

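View pics/side0.png

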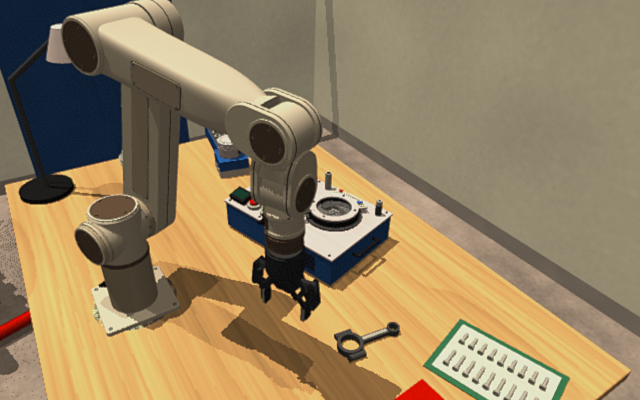

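View pics/wrist0.png

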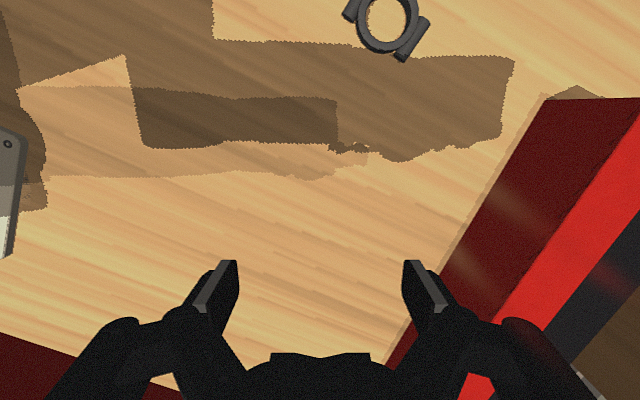

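The top picture shows the tester rotated about 18°. The pixel positions in the full picture are: iris ring at about (363,207), yellow paddle (356,245), blue pointer (368,179), red marker (339,182), green button (328,265) and red button (310,271). Next I'll fit the poses.

```bash
cat > h.py <<'E'
from cell import *
import cv2,numpy as np
from scipy.optimize import least_squares
from scipy.spatial.transform import Rotation as R
np.set_printoptions(precision=4,suppress=True)
F=np.diag([1,-1,-1.])
def cam(n,pose=None):
    c=calibration(n);K=np.array(c["mtx"])
    if n=="wrist":
        s=pose; T=np.eye(4);T[:3,:3]=R.from_rotvec(s["eef_rot"]).as_matrix();T[:3,3]=s["tcp_pos"]
        W=np.linalg.inv(T@np.array(c["T_tool_cam"]))
    else: W=np.array(c["world_to_cam"])
    return K,W
def proj(P,K,W):
    P=np.atleast_2d(P);q=(P@W[:3,:3].T+W[:3,3])@F; q=q@K.T; return q[:,:2]/q[:,2:]
def back(uv,z,K,W):
    uv=np.atleast_2d(uv);d=np.c_[uv,np.ones(len(uv))]@np.linalg.inv(K).T@F@W[:3,:3]
    o=-W[:3,:3].T@W[:3,3]; t=(np.broadcast_to(z,len(uv))-o[2])/d[:,2]; return o+d*t[:,None]
def T2(p,loc):
    c,s=np.cos(p[2]),np.sin(p[2]);loc=np.atleast_2d(loc).astype(float)
    return np.c_[p[0]+c*loc[:,0]-s*loc[:,1],p[1]+s*loc[:,0]+c*loc[:,1],loc[:,2]]
E
python3 - <<'E'
from h import *
z=lambda x,y:(240+(x+.5)/4-.5,150+(y+.5)/4-.5)
K,W=cam("top")
loc=np.array([[.15,.22,.11],[.15,-.22,.11],[-.15,-.22,.11],[-.15,.22,.11],[-.115,.065,.132],[-.115,.122,.132],[.02,-.09,.146]])
uv=np.array([z(58,195),z(598,20),z(727,392),z(175,572),z(354,462),z(282,487),z(492,228)])
f=least_squares(lambda p:(proj(T2(p,loc),K,W)-uv).ravel(),[.5,0,.2])
p=f.x;print(p,f.fun.reshape(-1,2)); np.save("tester.npy",p)
ia=T2(p,[[.02,-.09,.135]])[0];g=T2(p,[[-.115,.065,.132]])[0];print("axis",ia,"green",g)
for n,q,h in (("pointer",z(513,117),.137),("marker",z(395,130),.134),("paddle",z(466,378),.183)):
    P=back(q,h,K,W)[0];d=P-ia;print(n,P,"r",np.hypot(*d[:2]),"ang",np.arctan2(d[1],d[0])-p[2])
s=read_state();print(R.from_rotvec(s["eef_rot"]).as_matrix())
E
```

```text
[0.5621 0.0103 0.2925] [[ 0.625   0.3145]
 [-0.6938  0.9546]
 [-0.6776 -0.5245]
 [-0.166  -0.5432]
 [ 0.1306  0.286 ]
 [-0.0049 -0.0406]
 [ 0.7787 -0.3424]]
axis [ 0.6072 -0.0701  0.135 ] green [0.4333 0.0394 0.132 ]
pointer [ 0.6919 -0.0873  0.137 ] r 0.08638484672347863 ang -0.4930222719586819
marker [0.6845 0.0028 0.134 ] r 0.10620243595447769 ang 0.46385921182914186
paddle [ 0.4946 -0.0422  0.183 ] r 0.1160754250986576 ang 2.6066170147123002
[[ 0.0001  0.8997  0.4366]
 [-0.0001  0.4366 -0.8997]
 [-1.      0.      0.0001]]
```

```bash
python3 -m creep '[{"claw":-1,"tx":-1,"ty":4.4,"tz":-2.8,"rx":-5},{"claw":-1,"tx":-2,"ty":8.8,"tz":-5.7,"rx":-10},{"claw":-1,"tx":-3,"ty":13.2,"tz":-8.6,"rx":-15},{"claw":-1,"tx":-4,"ty":17.6,"tz":-11.4,"rx":-20},{"claw":-1,"tx":-5,"ty":22,"tz":-14.3,"rx":-25},{"claw":-1,"tx":-6,"ty":26.4,"tz":-17.1,"rx":-30},{"claw":-1,"tx":-6.9,"ty":30.8,"tz":-20,"rx":-35},{"claw":-1,"tx":-6.9,"ty":35.2,"tz":-22.8,"rx":-40},{"claw":-1,"tx":-6.9,"ty":39.6,"tz":-25.7,"rx":-45},{"claw":-1,"tx":-6.9,"ty":44.1,"tz":-28.6,"rx":-50},{"claw":-1,"tx":-6.9,"ty":44.1,"tz":-28.6,"rx":-50},{"claw":-1,"tx":-6.9,"ty":44.1,"tz":-28.6,"rx":-50}]' 60
python3 - <<'E'
from h import *
s=read_state(); im=read_camera("wrist"); cv2.imwrite("pics/w1.png",im[:,:,::-1]);np.save("s1.npy",s,allow_pickle=True)
print(s["time"],s["tcp_pos"],R.from_rotvec(s["eef_rot"]).as_matrix(),s["width"],s["joint_positions"])
K,W=cam("wrist",s);p=np.load("tester.npy")
print(proj(T2(p,[[.02,-.09,.135],[-.115,.065,.132]]),K,W))
for t in ("start","paddle","pointer_tip","marker_tip","stop"): print(t,[(np.round(d["box"]),round(d["p"],2)) for d in boxes_of(t,"wrist")[:2]])
E
```

```text
0.85 [ 0.2183 -0.4498  0.2313] [[ 0.0001  0.8997  0.4366]
 [-0.0001  0.4366 -0.8997]
 [-1.      0.      0.0001]] 0.08560754491671416 [-1.119   0.2405  0.005   1.3352  0.      1.5708]
[[ -256.8769 -1413.4044]
 [ -483.865   -683.1233]]
start []
paddle []
pointer_tip []
marker_tip []
stop []invalid input
```

View pics/w1.png

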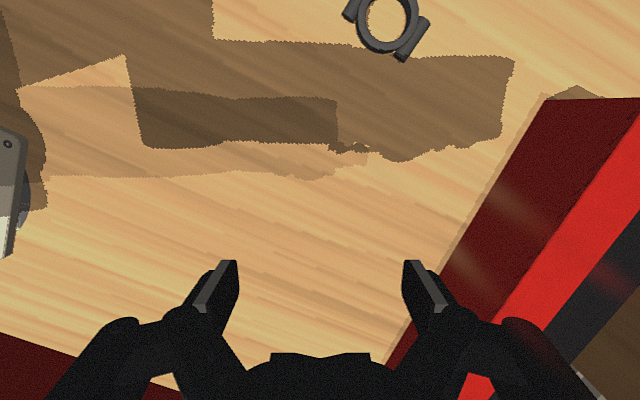

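The move was refused, so the picture still shows the bench under the start pose. The rows may need all seven keys.

```bash
python3 -m creep '[{"claw":-1,"tx":-1,"ty":4.4,"tz":-2.8,"rx":-5,"ry":0,"rz":0},{"claw":-1,"tx":-2,"ty":8.8,"tz":-5.7,"rx":-10,"ry":0,"rz":0},{"claw":-1,"tx":-3,"ty":13.2,"tz":-8.6,"rx":-15,"ry":0,"rz":0},{"claw":-1,"tx":-4,"ty":17.6,"tz":-11.4,"rx":-20,"ry":0,"rz":0},{"claw":-1,"tx":-5,"ty":22,"tz":-14.3,"rx":-25,"ry":0,"rz":0},{"claw":-1,"tx":-6,"ty":26.4,"tz":-17.1,"rx":-30,"ry":0,"rz":0},{"claw":-1,"tx":-6.9,"ty":30.8,"tz":-20,"rx":-35,"ry":0,"rz":0},{"claw":-1,"tx":-6.9,"ty":35.2,"tz":-22.8,"rx":-40,"ry":0,"rz":0},{"claw":-1,"tx":-6.9,"ty":39.6,"tz":-25.7,"rx":-45,"ry":0,"rz":0},{"claw":-1,"tx":-6.9,"ty":44.1,"tz":-28.6,"rx":-50,"ry":0,"rz":0},{"claw":-1,"tx":-6.9,"ty":44.1,"tz":-28.6,"rx":-50,"ry":0,"rz":0},{"claw":-1,"tx":-6.9,"ty":44.1,"tz":-28.6,"rx":-50,"ry":0,"rz":0}]' 60
```

```text
time: 2.65
tcp_pos: [0.4899, -0.0, 0.3001]
eef_rot: [0.193, 1.563, -0.194]
force: [-0.3, -0.2, -0.3]
width: -0.0002
```

```bash

python3 - <<'E'
from h import *
s=read_state(); im=read_camera("wrist"); cv2.imwrite("pics/w2.png",im[:,:,::-1]);np.save("s2.npy",s,allow_pickle=True)
print(s["time"],s["tcp_pos"],R.from_rotvec(s["eef_rot"]).as_matrix(),s["width"],s["joint_positions"])
K,W=cam("wrist",s);p=np.load("tester.npy")
print(proj(T2(p,[[.02,-.09,.135],[-.115,.065,.132]]),K,W))
for t in ("start","paddle","pointer_tip","marker_tip","stop"): print(t,[(np.round(d["box"]),round(d["p"],2)) for d in boxes_of(t,"wrist")[:2]])
E
```

```text
2.65 [ 0.4899 -0.      0.3001] [[-0.0009  0.2436  0.9699]
 [-0.0004  0.9699 -0.2436]
 [-1.     -0.0006 -0.0008]] -0.00021975075223330776 [ 0.0002  0.2025  0.1337  1.5029 -0.0004  1.8171]
[[432.7272 217.6942]
 [259.6845 162.3206]]
start []
paddle [(array([317., 149., 203., 127.]), 0.71)]
pointer_tip [(array([316., 153., 205., 126.]), 0.8)]
marker_tip [(array([491., 130.,  17.,  17.]), 0.43)]
stop [(array([216., 102.,  28.,  28.]), 0.57)]
```

View pics/w2.png

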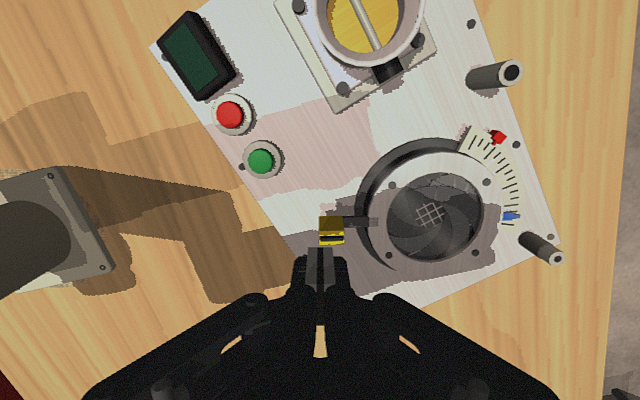

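The wrist view shows the closed fingers near (320,270), the yellow paddle near (332,230), the blue pointer near (511,215), the red marker near (497,138), green (261,160) and red (229,113). I'll enlarge it to measure more precisely.

```bash
python3 -c "
import cv2
a=cv2.imread('pics/w2.png');cv2.imwrite('pics/w2z.png',cv2.resize(a[110:260,340:540],(800,600),interpolation=cv2.INTER_CUBIC))
cv2.imwrite('pics/w2y.png',cv2.resize(a[180:280,270:403],(798,600),interpolation=cv2.INTER_CUBIC))"
```

```text
(no output)
```

View pics/w2z.png

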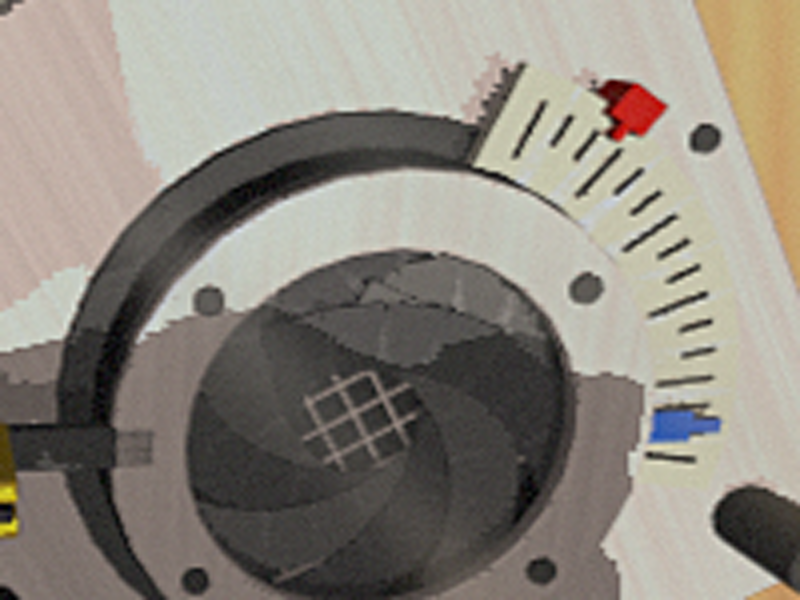

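View pics/w2y.png

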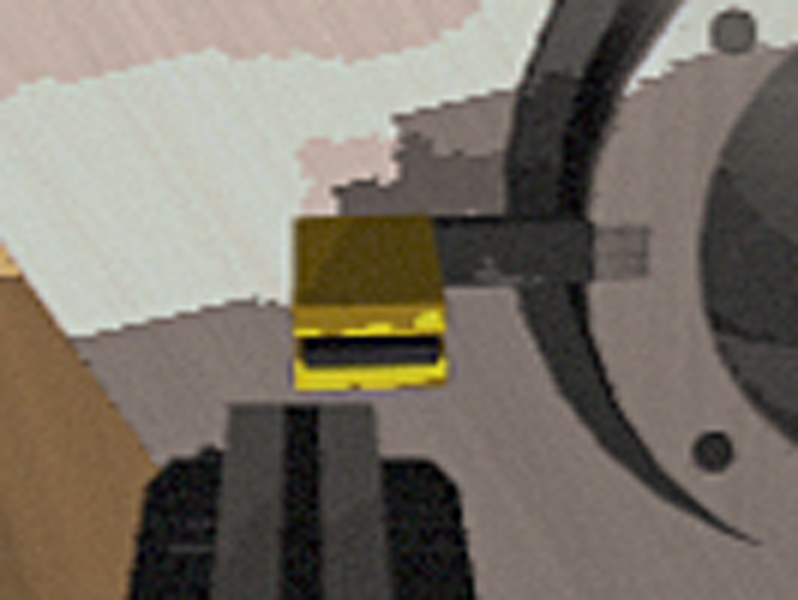

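```bash

python3 - <<'E'
from h import *
s=np.load("s2.npy",allow_pickle=True).item()
K,W=cam("wrist",s);p0=np.load("tester.npy")
z=lambda x,y,o=(340,110),k=4:(o[0]+(x+.5)/k-.5,o[1]+(y+.5)/k-.5)
uv=np.array([[261,159.5],[229,113.5],z(719,425),z(616,136),z(371,349,(270,180),6)])
def mod(q):
    a=q[3];m=q[4];ax=np.array([.02,-.09])
    r=lambda t,R_,h:[ax[0]+R_*np.cos(t),ax[1]+R_*np.sin(t),h]
    return T2(q[:3],[[-.115,.065,.132],[-.115,.122,.132],r(a,.097,.137),r(m,.099,.134),r(a+np.pi,.118,.185)])
f=least_squares(lambda q:np.r_[(proj(mod(q),K,W)-uv).ravel(),(q[:3]-p0)/[.003,.003,.01]],[*p0,-.5,.46])
q=f.x;print(q,f.fun.reshape(-1)); print("delta",q[4]-q[3],np.degrees(q[4]-q[3]));np.save("q.npy",q)
ia=T2(q[:3],[[.02,-.09,.135]])[0];print("axis",ia,"green,..paddle",mod(q))
th=q[2]+q[3]+np.pi;print("lever world ang",th,np.degrees(th),"final",th+q[4]-q[3])
E
```

```text
[ 0.5632  0.0115  0.2866 -0.5129  0.4618] [-0.7663  0.8283 -0.0805 -0.5138 -0.3246 -0.0016  0.0791 -0.105   0.8969
  0.0443  0.3607  0.3917 -0.589 ]
delta 0.9746949088348851 55.84590458912745
axis [ 0.6078 -0.0692  0.135 ] green,..paddle [[ 0.4345  0.0413  0.132 ]
 [ 0.4184  0.096   0.132 ]
 [ 0.7024 -0.091   0.137 ]
 [ 0.6804 -0.0018  0.134 ]
 [ 0.4929 -0.0427  0.185 ]]
lever world ang 2.915307498988513 167.03481567488132 final 3.890002407823398
```

```bash
python3 -m creep '[{"claw":-1,"tx":5,"ty":-0.1,"tz":1.2,"rx":-1,"ry":0,"rz":0},{"claw":-1,"tx":10,"ty":-0.1,"tz":1.2,"rx":-1,"ry":0,"rz":0},{"claw":-1,"tx":15,"ty":-0.1,"tz":1.2,"rx":-1,"ry":0,"rz":0},{"claw":-1,"tx":15,"ty":-0.1,"tz":1.2,"rx":-1,"ry":0,"rz":0}]'
cat > arc.py <<'E'
from h import *
import sys
q=np.load("q.npy");ia=T2(q[:3],[[.02,-.09,.150]])[0];th0=q[2]+q[3]+np.pi
s=read_state();M=R.from_rotvec(s["eef_rot"]).as_matrix();t=s["tcp_pos"]
print(t,s["time"],s["force"],np.degrees(np.arctan2(M[1,1],M[0,1])))
off=float(sys.argv[1]) # TCP centre behind paddle centre
for d in sys.argv[2:]:
    a=th0+np.radians(float(d));er=np.array([np.cos(a),np.sin(a),0]);et=np.array([-er[1],er[0],0])
    P=ia+.118*er-off*et;P[2]=.150
    y=-et;x=np.array([0,0,-1.]);D=np.c_[x,y,np.cross(x,y)]
    print(d,np.round(M.T@(P-t)*100,2),np.round(R.from_matrix(M.T@D).as_rotvec(degrees=True),1))
E
python3 arc.py .019 0 5 10 15 20 25 30 35 40 45 50 53 55.8
python3 - <<'E'
from h import *
im=read_camera("wrist"); cv2.imwrite("pics/w3.png",im[:,:,::-1])
E
```

```text
time: 3.45
tcp_pos: [0.4978, -0.0044, 0.1469]
eef_rot: [0.18, 1.573, -0.182]
force: [-0.9, 0.7, -0.0]
width: -0.0002
[ 0.4978 -0.0044  0.1469] 3.45 [-0.8515  0.6953 -0.0164] 76.81973962922619
0 [-0.31 -1.94  0.38] [-0.2 -0.5  0.1]
5 [-0.31 -2.98  0.27] [-5.2 -0.5  0.1]
10 [-0.31 -4.02  0.24] [-10.2  -0.5   0.1]
15 [-0.31 -5.06  0.3 ] [-15.2  -0.5   0. ]
20 [-0.3  -6.09  0.46] [-20.2  -0.5   0. ]
25 [-0.3 -7.1  0.7] [-25.2  -0.5   0. ]
30 [-0.31 -8.09  1.04] [-30.2  -0.5  -0. ]
35 [-0.31 -9.05  1.45] [-35.2  -0.5  -0. ]
40 [-0.31 -9.96  1.95] [-40.2  -0.5  -0.1]
45 [ -0.31 -10.83   2.53] [-45.2  -0.5  -0.1]
50 [ -0.32 -11.65   3.18] [-50.2  -0.5  -0.1]
53 [ -0.32 -12.11   3.6 ] [-53.2  -0.5  -0.1]
55.8 [ -0.32 -12.52   4.02] [-56.   -0.5  -0.1]
```

View pics/w3.png

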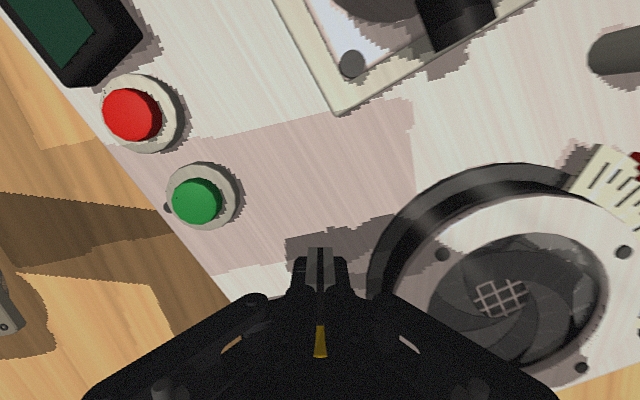

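The wrist picture shows the fingers down beside the paddle, whose yellow shows through the gripper at (320,340). The green button is at (197,202). I'll push the lever most of the way round.

```bash
python3 -m creep '[{"claw":-1,"tx":-0.3,"ty":-1.9,"tz":0.4,"rx":0,"ry":0,"rz":0},{"claw":-1,"tx":-0.3,"ty":-3,"tz":0.3,"rx":-5,"ry":0,"rz":0},{"claw":-1,"tx":-0.3,"ty":-4,"tz":0.25,"rx":-10,"ry":0,"rz":0},{"claw":-1,"tx":-0.3,"ty":-5.05,"tz":0.3,"rx":-15,"ry":0,"rz":0},{"claw":-1,"tx":-0.3,"ty":-6.1,"tz":0.45,"rx":-20,"ry":0,"rz":0},{"claw":-1,"tx":-0.3,"ty":-7.1,"tz":0.7,"rx":-25,"ry":0,"rz":0},{"claw":-1,"tx":-0.3,"ty":-8.1,"tz":1.05,"rx":-30,"ry":0,"rz":0},{"claw":-1,"tx":-0.3,"ty":-9.05,"tz":1.45,"rx":-35,"ry":0,"rz":0},{"claw":-1,"tx":-0.3,"ty":-9.95,"tz":1.95,"rx":-40,"ry":0,"rz":0},{"claw":-1,"tx":-0.3,"ty":-10.8,"tz":2.5,"rx":-45,"ry":0,"rz":0},{"claw":-1,"tx":-0.3,"ty":-11.4,"tz":3,"rx":-48.5,"ry":0,"rz":0},{"claw":-1,"tx":-0.3,"ty":-11.4,"tz":3,"rx":-48.5,"ry":0,"rz":0}]'
python3 - <<'E'
from h import *
s=read_state();im=read_camera("wrist"); cv2.imwrite("pics/w4.png",im[:,:,::-1]);cv2.imwrite("pics/t4.png",read_camera("top")[150:300,240:440,::-1].repeat(4,0).repeat(4,1))
np.save("s4.npy",s,allow_pickle=True);print(s["tcp_pos"],s["force"])
E
python3 arc.py .019 45 48 50 52
```

```text
time: 5.0
tcp_pos: [0.507, -0.1224, 0.1565]
eef_rot: [-0.485, 1.511, 0.48]
force: [0.4, -0.5, -0.6]
width: 0.0001
[ 0.507  -0.1224  0.1565] [ 0.4074 -0.4702 -0.569 ]
[ 0.5061 -0.1224  0.1555] 5.1 [0.3782 0.07   0.1838] 125.30559485086278
45 [ 0.54  1.04 -0.3 ] [3.3 0.1 0.2]
48 [ 0.54  0.42 -0.41] [0.3 0.1 0.2]
50 [ 0.55  0.01 -0.48] [-1.7  0.1  0.2]
52 [ 0.55 -0.4  -0.52] [-3.7  0.1  0.2]
```

View pics/w4.png

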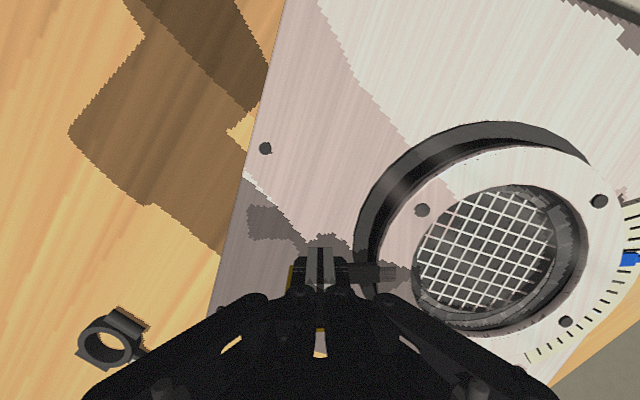

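View pics/t4.png

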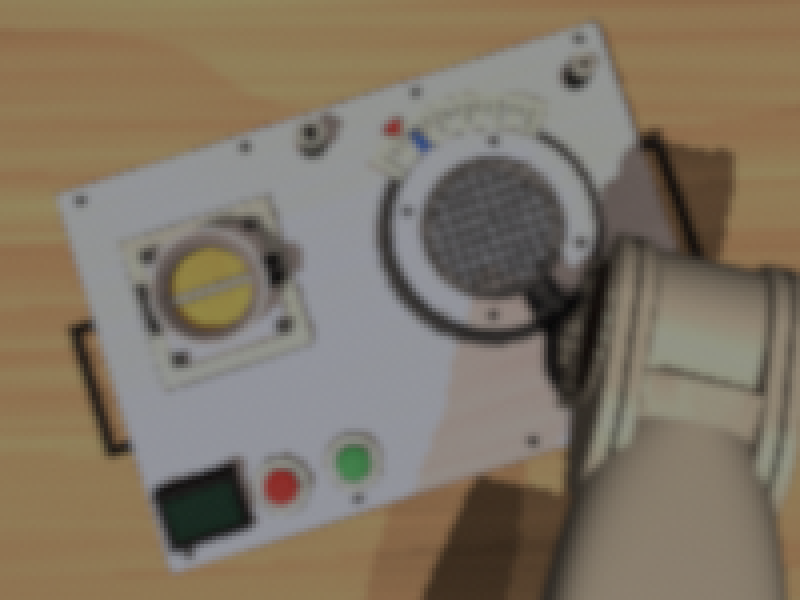

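The top picture shows the pointer at zoom (420,140), just short of the marker at (393,128). I'll back off and lift to measure what remains.

```bash
python3 -m creep '[{"claw":-1,"tx":0,"ty":2.5,"tz":0,"rx":0,"ry":0,"rz":0},{"claw":-1,"tx":-5,"ty":3,"tz":1,"rx":0,"ry":0,"rz":0},{"claw":-1,"tx":-10,"ty":3,"tz":3,"rx":0,"ry":0,"rz":0},{"claw":-1,"tx":-15,"ty":3,"tz":6,"rx":0,"ry":0,"rz":0},{"claw":-1,"tx":-15,"ty":3,"tz":6,"rx":0,"ry":0,"rz":0},{"claw":-1,"tx":-15,"ty":3,"tz":6,"rx":0,"ry":0,"rz":0}]'
python3 - <<'E'
from h import *
s=read_state();im=read_camera("wrist"); cv2.imwrite("pics/w5.png",im[:,:,::-1])
np.save("s5.npy",s,allow_pickle=True);print(s["tcp_pos"],s["force"])
E
```

```text
time: 5.85
tcp_pos: [0.5362, -0.0626, 0.3034]
eef_rot: [-0.484, 1.516, 0.483]
force: [1.0, 0.8, -0.8]
width: 0.0001
[ 0.5362 -0.0626  0.3034] [ 1.013   0.8247 -0.7934]
```

View pics/w5.png

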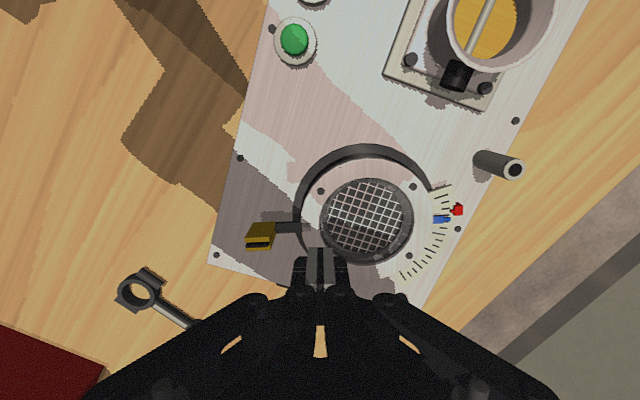

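```bash
python3 -c "
import cv2
a=cv2.imread('pics/w5.png');cv2.imwrite('pics/w5z.png',cv2.resize(a[180:255,390:490],(800,600),interpolation=cv2.INTER_CUBIC))
cv2.imwrite('pics/w5y.png',cv2.resize(a[210:260,230:297],(804-4,600),interpolation=cv2.INTER_CUBIC))"
```

```text
(no output)
```

View pics/w5z.png

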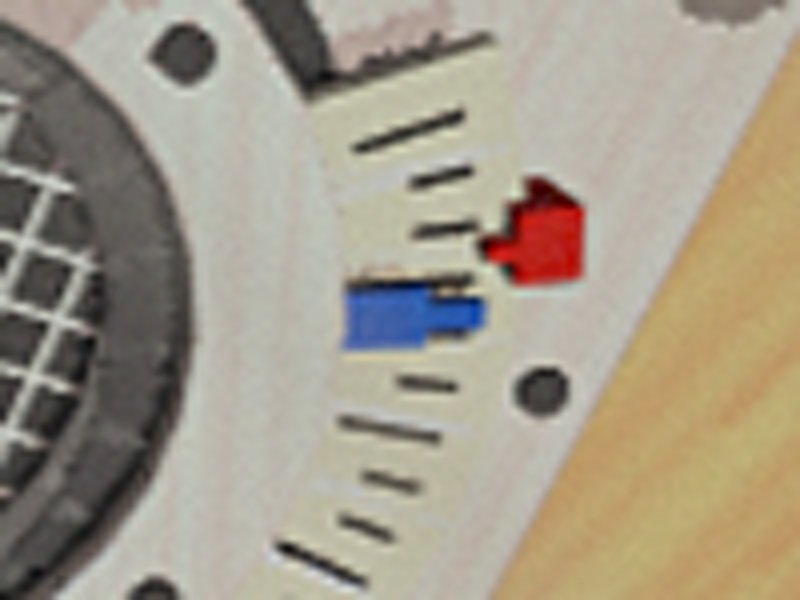

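View pics/w5y.png

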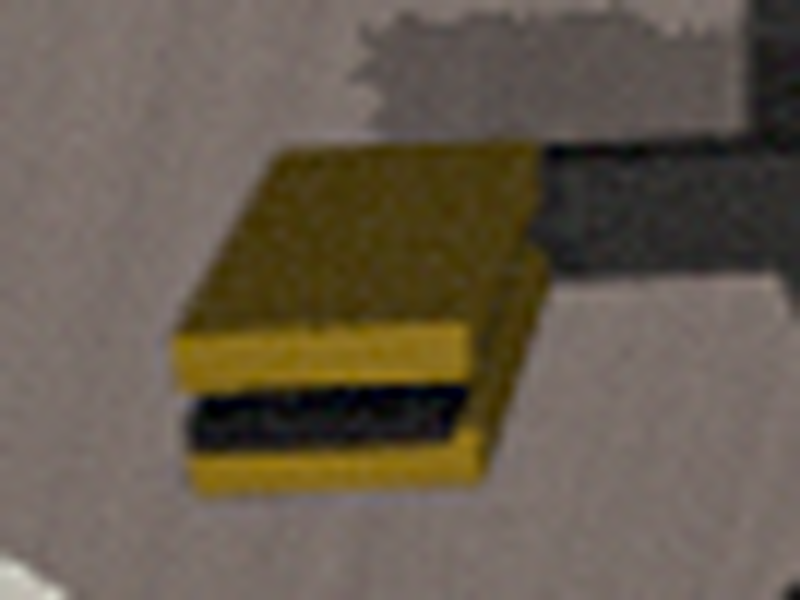

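The pointer tip is at zoom (487,312), the marker tip at (485,247), and the gap is about one tick. I'll compute the remaining angle.

```bash

cat > fit.py <<'E'
from h import *
import sys,json
# args: state file, json {green:[u,v], pointer, marker, rib}
s=np.load(sys.argv[1],allow_pickle=True).item();K,W=cam("wrist",s);p0=np.load("q.npy")
o=json.loads(sys.argv[2])
def mod(q):
    ax=np.array([.02,-.09]);r=lambda t,R_,h:[ax[0]+R_*np.cos(t),ax[1]+R_*np.sin(t),h]
    d=dict(green=[-.115,.065,.132],pointer=r(q[3],.097,.137),marker=r(q[4],.099,.134),rib=r(q[3]+np.pi,.118,.185))
    return T2(q[:3],[d[k] for k in o])
uv=np.array(list(o.values()))
f=least_squares(lambda q:np.r_[(proj(mod(q),K,W)-uv).ravel(),(q[:3]-p0[:3])/[.003,.003,.01]],[*p0[:3],p0[4]-.1,p0[4]])
q=f.x;print(q,f.fun);print("moved",np.degrees(q[3]-p0[3]),"remaining deg",np.degrees(q[4]-q[3]),"mm",99*np.sin(q[4]-q[3]))
E
python3 - <<'E'
z=lambda x,y,o,kx,ky:[o[0]+(x+.5)/kx-.5,o[1]+(y+.5)/ky-.5]
print(z(487,312,(390,180),8,8),z(485,247,(390,180),8,8),z(330,415,(230,210),800/67,12))
E
python3 fit.py s5.npy '{"green":[295,39],"pointer":[450.4,218.6],"marker":[450.2,210.4],"rib":[257.2,244.1]}'
python3 fit.py s5.npy '{"green":[295,39],"pointer":[450.4,218.6],"marker":[450.2,210.4]}'
```

```text
[450.4375, 218.5625] [450.1875, 210.4375] [257.179375, 244.125]
[0.5627 0.0116 0.2906 0.3635 0.4642] [-0.1961 -0.8979 -0.2016  0.8082  1.1262  0.0114 -0.5574  0.6823 -0.1845
  0.036   0.3993]
moved 50.214747270275076 remaining deg 5.770098174878773 mm 9.953169912827965
[0.5632 0.0106 0.2871 0.3887 0.4784] [ 0.036  -0.0222 -0.5626 -0.0531  0.5883 -0.0012 -0.0206 -0.2807  0.0431]
moved 51.65970308596328 remaining deg 5.137039832397912 mm 8.86428040957491
```

```bash
python3 -m creep '[{"claw":-1,"tx":5,"ty":0,"tz":-3,"rx":0,"ry":0,"rz":0},{"claw":-1,"tx":10,"ty":0,"tz":-5,"rx":0,"ry":0,"rz":0},{"claw":-1,"tx":15.4,"ty":0,"tz":-6,"rx":0,"ry":0,"rz":0},{"claw":-1,"tx":15.4,"ty":-1,"tz":-6,"rx":0,"ry":0,"rz":0},{"claw":-1,"tx":15.4,"ty":-2,"tz":-6,"rx":0,"ry":0,"rz":0},{"claw":-1,"tx":15.4,"ty":-3,"tz":-6,"rx":0,"ry":0,"rz":0},{"claw":-1,"tx":15.4,"ty":-3.4,"tz":-6,"rx":-2,"ry":0,"rz":0},{"claw":-1,"tx":15.4,"ty":-3.8,"tz":-6.1,"rx":-4,"ry":0,"rz":0},{"claw":-1,"tx":15.4,"ty":-4.1,"tz":-6.1,"rx":-5.5,"ry":0,"rz":0},{"claw":-1,"tx":15.4,"ty":-4.1,"tz":-6.1,"rx":-5.5,"ry":0,"rz":0},{"claw":-1,"tx":15.4,"ty":-4.1,"tz":-6.1,"rx":-5.5,"ry":0,"rz":0}]'
python3 -m creep '[{"claw":-1,"tx":0,"ty":2.5,"tz":0,"rx":0,"ry":0,"rz":0},{"claw":-1,"tx":-5,"ty":3,"tz":1,"rx":0,"ry":0,"rz":0},{"claw":-1,"tx":-10,"ty":3,"tz":3,"rx":0,"ry":0,"rz":0},{"claw":-1,"tx":-15,"ty":3,"tz":6,"rx":0,"ry":0,"rz":0},{"claw":-1,"tx":-15,"ty":3,"tz":6,"rx":0,"ry":0,"rz":0},{"claw":-1,"tx":-15,"ty":3,"tz":6,"rx":0,"ry":0,"rz":0}]'
python3 - <<'E'
from h import *
s=read_state();im=read_camera("wrist"); cv2.imwrite("pics/w6.png",im[:,:,::-1])
a=im[:,:,::-1]
cv2.imwrite('pics/w6z.png',cv2.resize(a[180:255,390:490],(800,600),interpolation=cv2.INTER_CUBIC))
np.save("s6.npy",s,allow_pickle=True);print(s["tcp_pos"],s["force"])
E
```

```text
time: 7.28
tcp_pos: [0.511, -0.1319, 0.1497]
eef_rot: [-0.559, 1.497, 0.556]
force: [0.5, -0.1, 0.1]
width: 0.0
time: 8.02
tcp_pos: [0.536, -0.0695, 0.2987]
eef_rot: [-0.559, 1.499, 0.558]
force: [-0.2, -0.2, -0.6]
width: 0.0001
[ 0.536  -0.0695  0.2987] [-0.1501 -0.1615 -0.634 ]
```

View pics/w6.png

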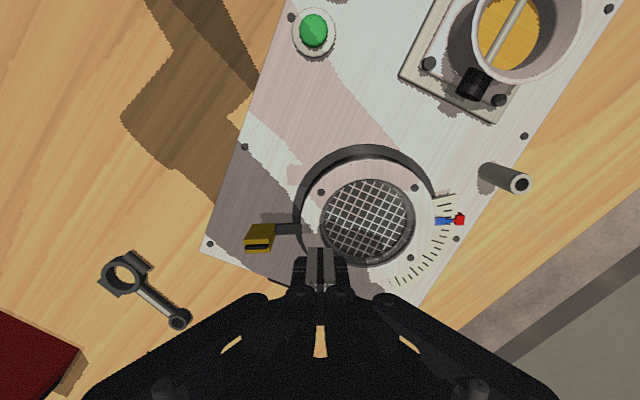

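View pics/w6z.png

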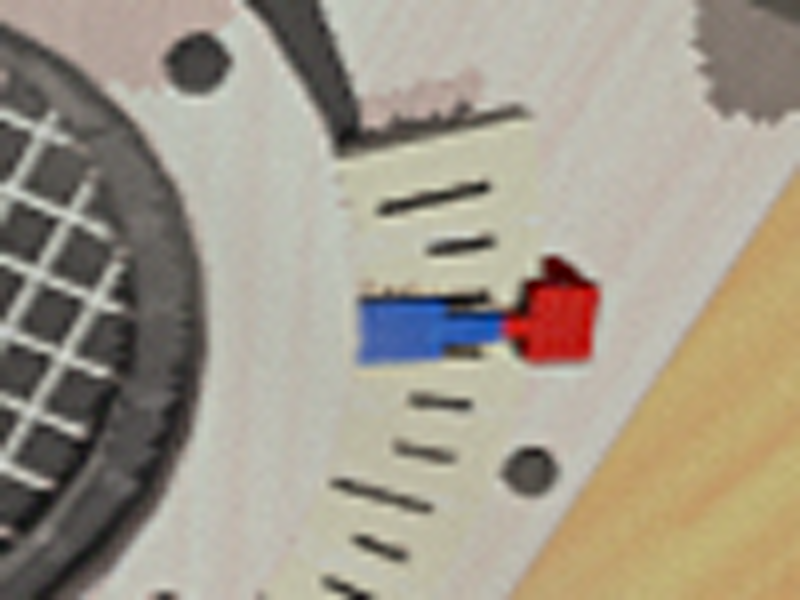

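The pointer tip and marker tip coincide at zoom (505,327), so the pointer is lined up, and the fingers are clear. Now I'll find the green button.

```bash

python3 - <<'E'
from h import *
for f,uv in (("s2",[261,159.5]),("s5",[294.5,39]),("s6",[313.8,29.5])):
    s=np.load(f+".npy",allow_pickle=True).item();K,W=cam("wrist",s);print(back(uv,.132,K,W))
s=read_state();M=R.from_rotvec(s["eef_rot"]).as_matrix();t=s["tcp_pos"]
for z in (.20,.16): print(M.T@(np.array([.4345,.0405,z])-t)*100)
E
```

```text
[[0.4347 0.0413 0.132 ]]
[[0.434 0.04  0.132]]
[[0.4338 0.0404 0.132 ]]
[ 9.8132 14.9061 -0.3997]
[13.8132 14.8994 -0.391 ]
```

```bash
python3 -m creep '[{"claw":-1,"tx":0,"ty":5,"tz":-0.1,"rx":0,"ry":0,"rz":0},{"claw":-1,"tx":2,"ty":10,"tz":-0.3,"rx":0,"ry":0,"rz":0},{"claw":-1,"tx":7,"ty":14.9,"tz":-0.4,"rx":0,"ry":0,"rz":0},{"claw":-1,"tx":12.8,"ty":14.9,"tz":-0.4,"rx":0,"ry":0,"rz":0},{"claw":-1,"tx":13.8,"ty":14.9,"tz":-0.4,"rx":0,"ry":0,"rz":0},{"claw":-1,"tx":13.8,"ty":14.9,"tz":-0.4,"rx":0,"ry":0,"rz":0}]'
python3 - <<'E'
from h import *
im=read_camera("wrist"); cv2.imwrite("pics/w7.png",im[:,:,::-1])
im=read_camera("side")
s=read_state();cv2.imwrite('pics/side7.png',cv2.resize(im[150:300,210:410,::-1],(800,600),interpolation=cv2.INTER_CUBIC))
M=R.from_rotvec(s["eef_rot"]).as_matrix();t=s["tcp_pos"];print(t,s["force"],M[:,0])
for z in (.132,.126): print(M.T@(np.array([.434,.0405,z])-t)*100)
E
```

```text
time: 8.82
tcp_pos: [0.4357, 0.0401, 0.1613]
eef_rot: [-0.558, 1.499, 0.558]
force: [0.3, 0.1, -0.4]
width: -0.0
[0.4379 0.0403 0.1633] [-0.2471 -0.3611  0.785 ] [ 0.0039  0.0002 -1.    ]
[ 3.1286  0.2801 -0.2921]
[ 3.7286  0.2815 -0.2939]
```

View pics/w7.png

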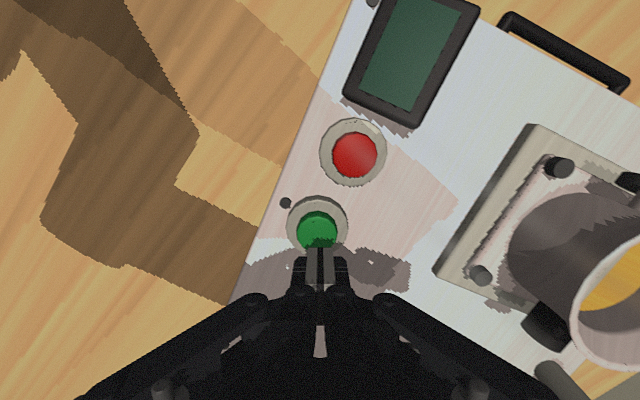

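View pics/side7.png

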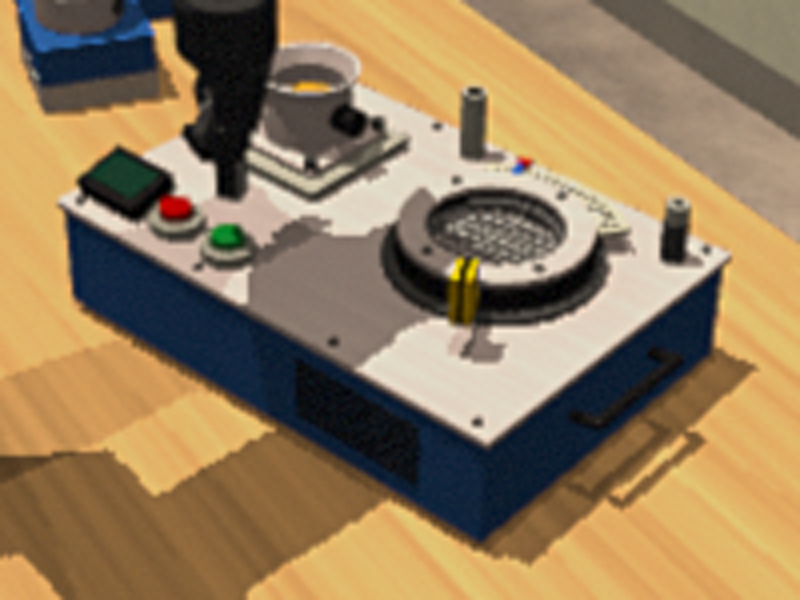

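```bash

python3 - <<'E'
from h import *
s=read_state();K,W=cam("wrist",s);print(s["tcp_pos"],proj([[.434,.0405,.132],s["tcp_pos"]],K,W), back([318,228],.132,K,W))
K,W=cam("side");print([(u-[210,150])*4 for u in proj([[.434,.0405,.132],s["tcp_pos"]],K,W)])
read_camera("wrist");print(boxes_of("start","wrist"))
E
python3 -c "
import cv2
a=cv2.imread('pics/w7.png');cv2.imwrite('pics/w7z.png',cv2.resize(a[185:285,255:388],(798,600),interpolation=cv2.INTER_CUBIC))"
```

```text
[0.4379 0.0403 0.1633] [[314.8592 232.4732]
 [319.2071 260.4421]] [[0.4335 0.0443 0.132 ]]
[array([227.6588, 225.8546]), array([231.1797, 190.365 ])]
[{'box': [291.0, 208.7, 42.0, 38.2], 'p': 0.76}, {'box': [224.1, 0.0, 415.0, 372.1], 'p': 0.23}]
```

View pics/w7z.png

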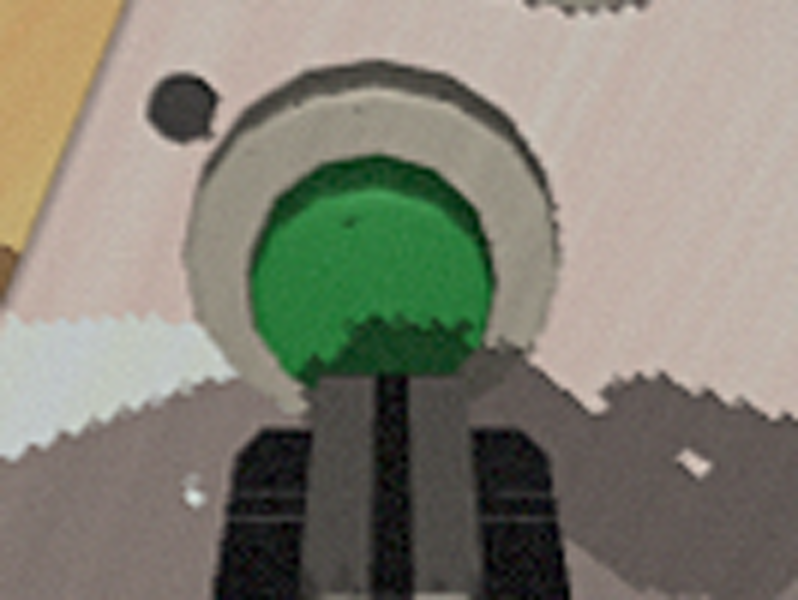

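The green cap is centred at about (317,236), directly under the fingertip, so the press is aligned. I'll push down in steps and watch the force.

```bash
python3 -m creep '[{"claw":-1,"tx":2.2,"ty":0,"tz":0,"rx":0,"ry":0,"rz":0},{"claw":-1,"tx":3,"ty":0,"tz":0,"rx":0,"ry":0,"rz":0},{"claw":-1,"tx":3.3,"ty":0,"tz":0,"rx":0,"ry":0,"rz":0},{"claw":-1,"tx":3.3,"ty":0,"tz":0,"rx":0,"ry":0,"rz":0}]'
python3 -m creep '[{"claw":-1,"tx":0.2,"ty":0,"tz":0,"rx":0,"ry":0,"rz":0},{"claw":-1,"tx":0.2,"ty":0,"tz":0,"rx":0,"ry":0,"rz":0}]'
```

```text
time: 9.52
tcp_pos: [0.4362, 0.0405, 0.1291]
eef_rot: [-0.559, 1.497, 0.557]
force: [-0.8, -1.1, 3.0]
width: 0.0001
time: 9.78
tcp_pos: [0.4362, 0.0405, 0.1269]
eef_rot: [-0.559, 1.497, 0.557]
force: [-0.1, -1.5, 3.8]
width: 0.0001
```

```bash
python3 -m creep '[{"claw":-1,"tx":0.1,"ty":0,"tz":0,"rx":0,"ry":0,"rz":0},{"claw":-1,"tx":0.1,"ty":0,"tz":0,"rx":0,"ry":0,"rz":0}]'
python3 -m creep '[{"claw":-1,"tx":0.1,"ty":0,"tz":0,"rx":0,"ry":0,"rz":0},{"claw":-1,"tx":0.1,"ty":0,"tz":0,"rx":0,"ry":0,"rz":0}]'
```

```text
time: 10.02
tcp_pos: [0.4363, 0.0405, 0.126]
eef_rot: [-0.559, 1.496, 0.557]
force: [-1.5, -1.8, 6.9]
width: 0.0
time: 10.28
tcp_pos: [0.4363, 0.0405, 0.1259]
eef_rot: [-0.559, 1.496, 0.557]
force: [-3.3, -1.3, 14.1]
width: 0.0004
```

The force jumped from 7 to 14 N while the height stayed at 0.126, so the button is at its stop. I'll lift off and check.

```bash
python3 -m creep '[{"claw":-1,"tx":-3,"ty":0,"tz":0,"rx":0,"ry":0,"rz":0},{"claw":-1,"tx":-8,"ty":0,"tz":0,"rx":0,"ry":0,"rz":0},{"claw":-1,"tx":-13,"ty":0,"tz":0,"rx":0,"ry":0,"rz":0},{"claw":-1,"tx":-17,"ty":-5,"tz":0,"rx":0,"ry":0,"rz":0},{"claw":-1,"tx":-17,"ty":-10,"tz":0,"rx":0,"ry":0,"rz":0},{"claw":-1,"tx":-17,"ty":-15,"tz":0.4,"rx":0,"ry":0,"rz":0},{"claw":-1,"tx":-17,"ty":-15,"tz":0.4,"rx":0,"ry":0,"rz":0},{"claw":-1,"tx":-17,"ty":-15,"tz":0.4,"rx":0,"ry":0,"rz":0}]'
python3 - <<'E'
from h import *
s=read_state();a=read_camera("wrist")[:,:,::-1]
cv2.imwrite("pics/w8.png",a)
cv2.imwrite('pics/w8z.png',cv2.resize(a[180:255,390:490],(800,600),interpolation=cv2.INTER_CUBIC))
print(s["tcp_pos"],s["force"],s["joint_vel"])
E
```

```text
time: 11.28
tcp_pos: [0.5363, -0.0697, 0.2932]
eef_rot: [-0.557, 1.5, 0.56]
force: [-0.1, 0.4, -0.3]
width: 0.0001
[ 0.5363 -0.0697  0.2932] [-0.0768  0.4351 -0.2918] [ 0.0185 -0.0283 -0.0105  0.0018 -0.0036 -0.0018]
```

View pics/w8.png

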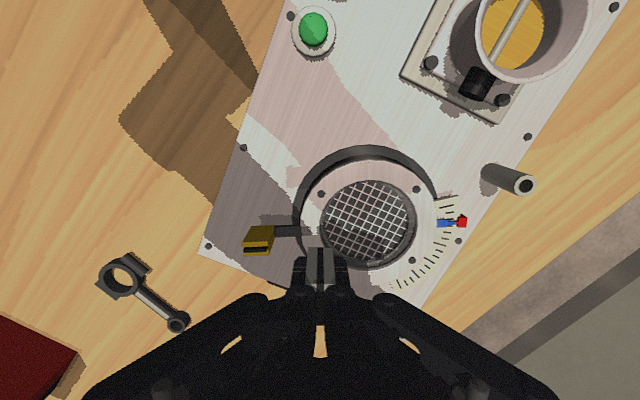

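View pics/w8z.png

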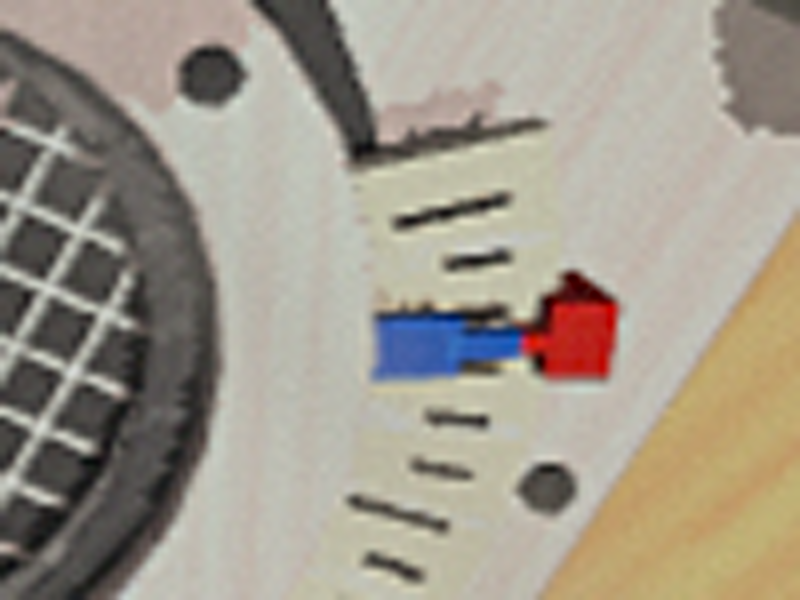

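The pointer still meets the marker at zoom (522,344), the green button at (314,29) is up, and the fingers touch nothing, so I'm handing the job in.

```bash
python3 -c "
from cell import *
print(job_done())"
```

```text
the job is handed in; nothing more can be done
None
```

I pushed the iris lever counterclockwise with the closed fingertips in two strokes, about 50° and then 5.5°. Then I took the fingers away, pressed the green button to its stop, and handed the job in at about 11.3 s.

**Pointer:** the last wrist picture shows the pointer tip meeting the red marker's tip, by eye within about 1 mm. I saw the same before pressing green.

**Green button:** the fingertip stopped at about 126 mm, roughly 6 mm below the cap's rest height. The force rose to 14 N there without further travel. I read the press from height and force, because the button's own position can't be read. It looks up again in the last picture.

**Clearance:** the fingers were in free air at the end, with the force reading below 1 N (noise level). The red button was never approached. The connecting rod and piston pin look undisturbed in the last picture; the piston and lifter were out of that view, and I didn't check them again at the end.

**Checks that disagreed or failed:**
- The first move was refused because its rows lacked `ry` and `rz`.
- After the first stroke, two fits of the remaining angle gave 5.8° and 5.1°.
- The measured fingertip position drifted from the commanded one by a few mm, so I relied on the pictures and the force.

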